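# Switch off a hot plate ring and stand its tin to cool

## Robot

A 6-joint arm with a two-finger parallel gripper is mounted at the origin on a cart in front of the work surface, level with it; the furniture and walls round the work are solid. World frame = base frame: x ahead of the robot, y to its left, z up, the work surface at z = 0. Lengths are in mm, angles in rad, forces in N, time in s.
With the tool pointing down it reaches from about 325 to 850 mm from the base axis. Payload 4.4 kg.
Tool frame: the origin (TCP) lies midway between the tips of the shut fingers; the grasp point (between the pads) lies 19 mm behind it; z points along the fingers, y is the line along which they close (so a half turn about z gives the same grasp; the last joint's range is limited). The gripper opens to 94 mm and grips with 3 to 60 N. Pads are 16 mm wide; open, the fingers measure 119 mm over their backs; the gripper's body (75 mm by 177 mm) begins 78 mm behind the grasp point.
Start: joints at [1.067, 0.207, 1.542, -0, 1.393, -0.15], TCP at [198.687, 539.584, 205.447] pointing down, gripper open.
Joint ranges: [-2.73, 2.73], [-0.86, 2.22], [0.23, 2.46], [-1.11, 4.25], [0.08, 2.63], [-2.82, 2.82]. Speed limits (rad/s): [2.79, 2.79, 3.14, 3.14, 3.14, 3.14].

## Interface

Orientations are given as a unit quaternion [x, y, z, w].
In Python, from workcell import arm gives the robot as it stands.
- The arm moves only by the shell command python3 shift.py 'ROWS' [OPENING] [FORCE]. ROWS is rows parted by semicolons, their numbers by spaces, 1 to 12 of them, each of 6 numbers: dx, dy, dz in mm, then a rotation vector rx, ry, rz in rad; each row is the pose to reach, as a shift and turn from the pose commanded when the command began, along the tool's axes at that moment; what a row does not reach only later rows make up. A row lasts 1/8 s, in which the tool goes at most 62.5 mm and 0.188 rad, less where a joint would pass 70% of its speed; a pose out of reach is approached as far as the arm can. OPENING is the opening from 0.0 (shut) to 1.0 (fully open), set as the command begins (- or left out keeps the last). The fingers move at their own pace and stop on an object; FORCE is the grip in N (left out, the last holds). Time passes only in rows, so rows that do not move let the fingers close. It prints the time, the measured TCP pose, the force, the opening and the grip force at its end.
- arm.read_state(): the state, without advancing time (a new reading comes with each control period).
- arm.camera(name): name is "side" or "top" or "wrist"; returns the picture (384x512x3 uint8, red, green, blue); there is no depth.
- arm.calibration(name): a dict with "camera_matrix" (3x3 intrinsics, pixels), "k1" (the pictures are not rectified: a ray, as slopes to the right and down, at radius r is drawn at 1 + k1 r^2 times it, then the intrinsics apply), "camera_from_world" (4x4, takes a point from world to camera coordinates). Camera axes: x right, y down, z forward; pixel columns grow to the right and rows downward; lengths in mm; the calibration is good to about 2 mm. A picture is of the moment at which its call begins: read the wrist's pose just before it. calibration takes no time and is no camera call; for the wrist camera it gives the pose at the moment of the call.
- arm.sign_off(): hands the job in; it is judged then, once.
The state is a dict: "time": time; "joints": joint angles; "qd": joint speeds; "joint_efforts": joint torques, N m; "tool_pos": TCP position; "orientation": TCP orientation; "contact_force": force on the tool from outside, world axes, zero at the start; "wrist_torque": the same for the moment, N m; "grip_width": opening from 0.0 (shut) to 1.0 (fully open); "grip_force": force on a finger pad.
Only numpy, scipy, OpenCV 4.12 (cv2) and the standard library are available. Lean on these libraries where they do the work, as an engineer would, in place of code of your own. Each camera call takes 0.05 s, during which the arm holds its last target. There are 200 camera calls.

## Task

The smaller cake tin on the twin hot plate is warm enough. While it still stands there, switch off its ring by turning the knob straight in front of it anticlockwise until it stops, then lift the tin off by its rim and stand it, upright and centred, on the longer of the two maple blocks and let go. The larger tin stays on its heat: leave that tin, its knob, the other block and the honey jar as they are.

Things in the scene. Friction and masses are not known exactly. Their poses are not given: they have to be found in the camera images.
- hotplate: fixed steel twin hot plate, 390 mm wide (y), 270 deep. Origin: on the worktop under it; x to its back, y to the left for someone facing its knobs, z up. Flat top 95 mm high (x -50 to 140), rings at x 45, y +95 and -95. In front a control panel slopes down to the robot at 35 degrees, to x -128, z 40; its two alike knobs sit at x -89, y +95 and -95, z 68. A long mark at each is off.
- knob_left (a joint): the left knob's turn in rad: 0 = off, at its anticlockwise stop, pointer straight up the slope; grows clockwise as seen by someone facing the panel, to 4.71 at full heat. It stays where it is left (friction about 0.1 N m, no spring, no detents) and does not move along its axis.
- knob_right (a joint): the right knob's turn in rad: 0 = off, at its anticlockwise stop, pointer straight up the slope; grows clockwise as seen by someone facing the panel, to 4.71 at full heat. It stays where it is left (friction about 0.1 N m, no spring, no detents) and does not move along its axis.
- grip_left (a point): point on the left knob's axis 29 mm out from the panel, midway between the bar's flanks; turns with the knob. z: out of the panel along the axis (35 degrees off vertical, leaning to the robot), x: along the bar to its pointer end, y: across the bar. With the fingers along -z and their tips 19 mm beyond this point, the tips clear the skirt by 3 mm.
- grip_right (a point): point on the right knob's axis 29 mm out from the panel, midway between the bar's flanks; turns with the knob. z: out of the panel along the axis (35 degrees off vertical, leaning to the robot), x: along the bar to its pointer end, y: across the bar. With the fingers along -z and their tips 19 mm beyond this point, the tips clear the skirt by 3 mm.
- pointer_left (a point): pointer end (white line) of the left knob's bar, 30 mm from the axis, 29 mm out from the panel; turns with it. The black knob: round skirt 62 mm across, its face 7 mm out from the panel; across it a bar 58 mm long, 16 mm wide, standing 28 mm above the skirt (top 35 mm out from the panel).
- pointer_right (a point): pointer end (white line) of the right knob's bar, 30 mm from the axis, 29 mm out from the panel; turns with it. The black knob: round skirt 62 mm across, its face 7 mm out from the panel; across it a bar 58 mm long, 16 mm wide, standing 28 mm above the skirt (top 35 mm out from the panel).
- ring_left (a point): centre of the top of the left ring, a dark disc 171 mm across, 105 mm above the worktop; controlled by the left knob, straight in front of it
- ring_right (a point): centre of the top of the right ring, a dark disc 171 mm across, 105 mm above the worktop; controlled by the right knob, straight in front of it
- tin_small: the smaller of two round grey cake tins: open, 46 mm high; thin wall, 124 mm across at the base, flaring to 140 under the rim (leans out 12 degrees); rim 148 mm across outside, about 137 inside, 6 mm high. Wall and rim are 8 to 12 mm thick between fingers. 0.18 to 0.31 kg. Origin: centre of its underside; z up. Stands on either ring.
- tin_large: the larger cake tin, same make: 172 mm across the rim, 48 mm high, about 0.22 kg; origin at the centre of its underside. Stands on the other ring.
- block_long: the longer maple block, 85 x 140 x 40 mm (x, y, z), loose, about 0.42 kg, lying on the bench to the left of the hot plate. Origin: centre of its underside; y along its length.
- block_short: the shorter maple block, 75 x 100 x 36 mm, loose, lying on the same bench; origin at the centre of its underside
- honey_jar: jar of honey with a white lid, 66 mm across, 95 mm high, loose; origin at the centre of its underside

How it is judged:
By the outcome, as a careful person would: the job done as asked, in the order asked, and still so for the second after the job is handed in, with the robot touching nothing.
It also fails if it takes over 72 s, if anything falls off the work surface, if the arm or the gripper's body presses on something with over 40 N, if the wrist force passes 120 N, or if a joint passes its speed limit or range.

## Working session

There is one attempt and no reset: what is moved stays moved. The work goes in short steps, Python scripts to look and compute and a shell command to move; the robot and the scene stay as the last step left them, time stands still between calls to the robot, and variables do not carry over. Pictures are saved under pics/ and viewed, at most 10 in all, crops included, and the job is handed in when it is done.

```bash
ls; mkdir -p pics; python3 - <<'E'
from workcell import arm
import cv2,numpy as np
s=arm.read_state();print(s)
for n in("top","side"):
    c=arm.calibration(n);print(n,c)
    cv2.imwrite(f"pics/{n}0.png",arm.camera(n)[...,::-1])
E
```

```text
pics
shift.py
workcell.py
{'time': 0.0, 'joints': array([ 1.06750185e+00,  2.07415760e-01,  1.54292579e+00,  2.99036679e-06,
        1.39348080e+00, -1.50505109e-01]), 'qd': array([ 0.00057867,  0.00021853,  0.00138646, -0.00205313,  0.00036308,
        0.00056502]), 'joint_efforts': array([ 2.04415819e-04, -3.70866895e+01, -2.81421268e+01,  6.97838841e-02,
        3.59905371e-02, -1.95420512e-04]), 'tool_pos': array([198.29831352, 538.88119438, 204.3065685 ]), 'orientation': array([ 1.75481501e-01,  9.84482097e-01, -1.05533758e-03, -3.59381336e-04]), 'contact_force': array([-0.20884039,  0.43715098,  0.16271774]), 'wrist_torque': array([-0.02947037,  0.0113558 , -0.00032612]), 'grip_force': 0.0, 'grip_width': 0.9997730566260341}
top {'camera_matrix': array([[356.2683217 ,   0.        , 250.95603755],
       [  0.        , 356.2683217 , 186.87766411],
       [  0.        ,   0.        ,   1.        ]]), 'k1': -0.050877819533079356, 'camera_from_world': array([[-1.24525487e-02, -9.99922364e-01, -4.47965042e-04,
         1.46685759e+02],
       [-9.78909467e-01,  1.22822226e-02, -2.03924990e-01,
         5.84575121e+02],
       [ 2.03914660e-01, -2.10086865e-03, -9.78986413e-01,
         8.70764227e+02],
       [ 0.00000000e+00,  0.00000000e+00,  0.00000000e+00,
         1.00000000e+00]])}
side {'camera_matrix': array([[481.89805737,   0.        , 253.10918894],
       [  0.        , 481.89805737, 183.26446512],
       [  0.        ,   0.        ,   1.        ]]), 'k1': 0.051323757185250916, 'camera_from_world': array([[ 9.52872952e-01, -3.03072424e-01, -1.34254683e-02,
        -4.82966691e+02],
       [-1.40924477e-01, -4.03015100e-01, -9.04278232e-01,
         2.31463813e+02],
       [ 2.68651129e-01,  8.63554246e-01, -4.26732510e-01,
         1.14854701e+03],
       [ 0.00000000e+00,  0.00000000e+00,  0.00000000e+00,
         1.00000000e+00]])}
```
View pics/top0.png

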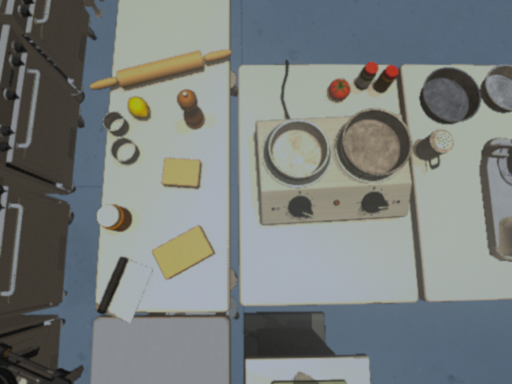

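View pics/side0.png

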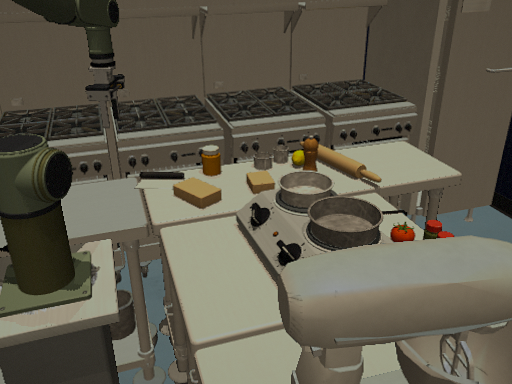

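```bash
python3 - <<'E'
import cv2
t=cv2.imread("pics/top0.png");s=cv2.imread("pics/side0.png")
cv2.imwrite("pics/t1.png",cv2.resize(t[110:290,145:415],None,fx=2.96,fy=2.96,interpolation=cv2.INTER_CUBIC))
cv2.imwrite("pics/s1.png",cv2.resize(s[140:280,165:395],None,fx=3.4,fy=3.4,interpolation=cv2.INTER_CUBIC))
E
```

View pics/t1.png

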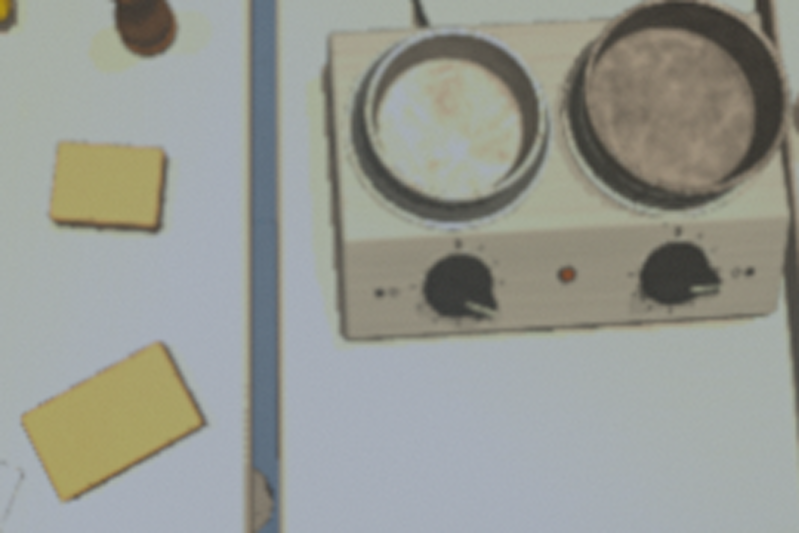

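View pics/s1.png

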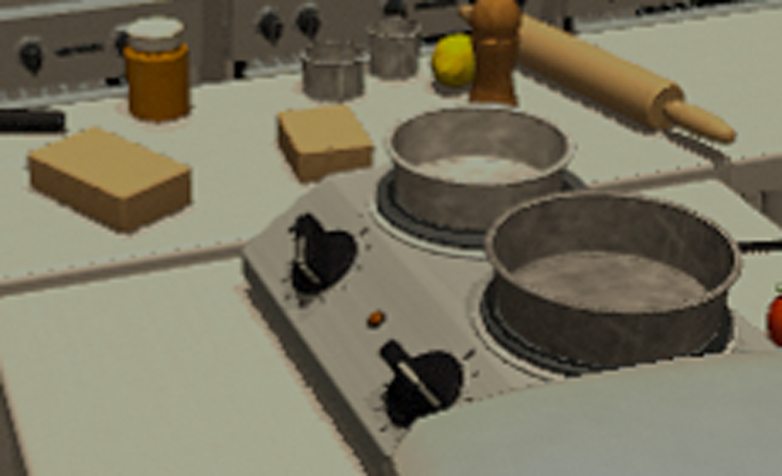

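```bash
cat > h.py <<'E'
import numpy as np,cv2
from workcell import arm
from scipy.spatial.transform import Rotation as R
from scipy.optimize import least_squares
def proj(c,P):
    P=np.atleast_2d(P).astype(float);T=c["camera_from_world"]
    q=P@T[:3,:3].T+T[:3,3];s=q[:,:2]/q[:,2:];s=s*(1+c["k1"]*(s**2).sum(1,keepdims=True))
    K=c["camera_matrix"];return s*K[0,0]+K[:2,2]
def pose2(p,L,z=0):
    L=np.atleast_2d(L).astype(float);c,s=np.cos(p[2]),np.sin(p[2])
    return np.c_[p[0]+c*L[:,0]-s*L[:,1],p[1]+s*L[:,0]+c*L[:,1],L[:,2]+z]
a=np.radians(35)
N=np.array([-np.sin(a),0,np.cos(a)]);U=np.array([np.cos(a),0,np.sin(a)])
def knob(y,out): return np.array([-89,y,68.])+out*N
E
python3 - <<'E'
from h import *
ct,cs=arm.calibration("top"),arm.calibration("side")
T=lambda l:np.array(l)/2.96+[145,110]-.33
S=lambda l:np.array(l)/3.4+[165,140]-.35
# hotplate
Lt=[(140,195,95),(-50,195,95),(-128,195,40),(-50,-195,95),(-128,-195,40),knob(95,7),knob(-95,7)]
pt=T([(330,35),(345,240),(346,336),(787,217),(777,314),(458,285),(674,272)])
Ls=[(-128,195,40),(-50,195,95),knob(95,7),knob(-95,7)]
ps=S([(245,253),(355,165),(325,252),(427,383)])
f=lambda p:np.r_[(proj(ct,pose2(p,Lt))-pt).ravel(),(proj(cs,pose2(p,Ls))-ps).ravel()]
r=least_squares(f,[560,0,0],loss="soft_l1",x_scale=[10,10,.1]);print(r.x,f(r.x).reshape(-1,2).round(1).tolist())
h=r.x;print("ring",pose2(h,[45,95,105]),"knob grip",pose2(h,knob(95,29)),pose2(h,knob(-95,29)))
# tin rim extents
th=np.linspace(0,6.283,90);
ext=lambda q:np.r_[q.min(0),q.max(0)]
C=lambda p:np.c_[p[0]+74*np.cos(th),p[1]+74*np.sin(th),th*0+105+45]
et=np.r_[T([(372,28)])[0],T([(548,205)])[0]];es=np.r_[S([(387,105)])[0],S([(571,185)])[0]]
g=lambda p:np.r_[ext(proj(ct,C(p)))-et,ext(proj(cs,C(p)))-es]
r=least_squares(g,pose2(h,[45,95,105])[0,:2]);print("tin",r.x,g(r.x).round(1))
# block
Q=[(-42.5,70,40),(42.5,70,40),(42.5,-70,40),(-42.5,-70,40)]
bt=T([(66,500),(22,418),(160,342),(205,422)]);
def k(p):
    a=proj(ct,pose2(p,Q,p[3]))-bt
    b=proj(cs,pose2(p,Q+[(-42.5,-70,0),(42.5,-70,0)],p[3]))-S([(28,160),(98,127),(190,178),(125,205),(127,232),(190,207)])
    return np.r_[a.ravel(),b.ravel()]
for y in(-.5,.5,1):
    r=least_squares(k,[400,350,y,0],x_scale=[10,10,.1,10],loss="soft_l1");print(r.cost,r.x,k(r.x).reshape(-1,2).round(1).tolist())
# knob angle from pointer
for nm,y,p1,p2 in(("L",95,(490,316),(297,222)),("R",-95,(716,289),(388,345))):
    def m(v):
        P=knob(y,32)+28*(np.cos(v[0])*U-np.sin(v[0])*np.array([0,1,0]))
        return proj(ct,pose2(h,P))-T([p1]),proj(cs,pose2(h,P))-S([p2])
    for t in np.arange(1.4,3.6,.2):print(nm,round(t,1),[x.round(1).tolist() for x in m([t])])
E
```

```text
[ 6.28950308e+02 -7.56388158e+01  3.81104979e-02] [[-0.4, -2.7], [-1.4, -1.0], [-0.6, -0.2], [2.0, -0.9], [0.4, -0.5], [0.3, -0.0], [0.9, 0.6], [-0.5, -2.6], [-7.2, 1.4], [-0.1, 1.1], [-1.1, -0.1]]
ring [[670.29801218  21.00676041 105.        ]] knob grip [[519.77367325  15.26742401  91.75540928]] [[ 527.01291517 -174.59461373   91.75540928]]
tin [660.68828398  19.56775264] [-0.8  0.7  0.9 -0.5 -1.  -0.4  1.1 -0.3]
7.771770276230529 [422.10000021 318.93858797   0.50290644  -8.83389852] [[-0.5, 1.1], [-0.3, -0.3], [0.2, -0.9], [0.3, 0.5], [-0.6, -0.7], [-0.6, 0.8], [1.3, -1.8], [-0.2, -0.5], [-0.0, 3.2], [1.8, 1.0]]
7.771770276224936 [422.10000048 318.93858716   0.50290641  -8.83389601] [[-0.5, 1.1], [-0.3, -0.3], [0.2, -0.9], [0.3, 0.5], [-0.6, -0.7], [-0.6, 0.8], [1.3, -1.8], [-0.2, -0.5], [-0.0, 3.2], [1.8, 1.0]]
7.7717702762250145 [422.10000048 318.9385872    0.50290641  -8.83389614] [[-0.5, 1.1], [-0.3, -0.3], [0.2, -0.9], [0.3, 0.5], [-0.6, -0.7], [-0.6, 0.8], [1.3, -1.8], [-0.2, -0.5], [-0.0, 3.2], [1.8, 1.0]]
L 1.4 [[[2.1, -8.3]], [[8.0, 7.5]]]
L 1.6 [[[2.2, -6.3]], [[6.4, 9.0]]]
L 1.8 [[[1.9, -4.3]], [[4.7, 10.3]]]
L 2.0 [[[1.1, -2.4]], [[2.9, 11.3]]]
L 2.2 [[[-0.1, -0.6]], [[1.1, 12.0]]]
L 2.4 [[[-1.6, 0.9]], [[-0.7, 12.4]]]
L 2.6 [[[-3.4, 2.2]], [[-2.2, 12.5]]]
L 2.8 [[[-5.4, 3.1]], [[-3.6, 12.2]]]
L 3.0 [[[-7.6, 3.7]], [[-4.6, 11.5]]]
L 3.2 [[[-9.8, 3.9]], [[-5.4, 10.6]]]
L 3.4 [[[-11.9, 3.7]], [[-5.8, 9.4]]]
R 1.4 [[[1.1, -3.1]], [[11.2, 9.7]]]
R 1.6 [[[1.0, -1.1]], [[9.4, 11.4]]]
R 1.8 [[[0.5, 0.8]], [[7.4, 12.9]]]
R 2.0 [[[-0.4, 2.8]], [[5.3, 14.0]]]
R 2.2 [[[-1.7, 4.5]], [[3.1, 14.7]]]
R 2.4 [[[-3.3, 6.1]], [[1.0, 15.0]]]
R 2.6 [[[-5.2, 7.3]], [[-0.9, 14.9]]]
R 2.8 [[[-7.3, 8.3]], [[-2.5, 14.4]]]
R 3.0 [[[-9.4, 8.9]], [[-3.9, 13.6]]]
R 3.2 [[[-11.6, 9.1]], [[-4.9, 12.3]]]
R 3.4 [[[-13.7, 8.9]], [[-5.5, 10.8]]]
```

```bash
cat >> h.py <<'E'
def shift(pos,Rt):
    s=arm.read_state();R0=R.from_quat(s["orientation"])
    d=R0.inv().apply(np.array(pos)-s["tool_pos"]);w=(R0.inv()*Rt).as_rotvec()
    print("shift",d.round(1),w.round(3),"rows",np.linalg.norm(d)/62.5,np.linalg.norm(w)/.188)
def Rdown(psi,tilt=0,az=0):
    # y axis at azimuth psi; z down then tilted forward (towards az) by tilt
    y=np.array([np.cos(psi),np.sin(psi),0]);z=np.array([0,0,-1.]);x=np.cross(y,z)
    return R.from_rotvec(-tilt*np.array([-np.sin(az),np.cos(az),0]))*R.from_matrix(np.c_[x,y,z])
E
python3 - <<'E'
from h import *
c=arm.calibration("wrist");T=np.linalg.inv(c["camera_from_world"]);s=arm.read_state()
Q=R.from_quat(s["orientation"]).as_matrix();print(c["camera_matrix"],c["k1"],"in tool",Q.T@(T[:3,3]-s["tool_pos"]),(Q.T@T[:3,:3]).round(3))
shift([430,170,420],Rdown(.3))
E
```

```text
[[319.24972489   0.         251.34176887]
 [  0.         319.24972489 187.92466785]
 [  0.           0.           1.        ]] -0.029440044616352946 in tool [ 6.92307517e+01 -1.22342105e-01 -1.80743885e+02] [[-0.001 -0.971 -0.241]
 [ 1.    -0.001 -0.   ]
 [-0.    -0.241  0.971]]
shift [-344.8 -266.6 -215.1] [-0.002  0.001  0.918] rows 7.777067436058498 4.883266693702525
```

```bash
python3 shift.py '-345 -267 -215 0 0 0.918; -345 -267 -215 0 0 0.918; -345 -267 -215 0 0 0.918; -345 -267 -215 0 0 0.918; -345 -267 -215 0 0 0.918; -345 -267 -215 0 0 0.918; -345 -267 -215 0 0 0.918; -345 -267 -215 0 0 0.918; -345 -267 -215 0 0 0.918; -345 -267 -215 0 0 0.918; -345 -267 -215 0 0 0.918; -345 -267 -215 0 0 0.918' && python3 - <<'E'
from h import *
import pickle
print(arm.read_state()["joints"].round(2))
c=arm.calibration("wrist");im=arm.camera("wrist")[...,::-1];pickle.dump(c,open("w1.pkl","wb"))
cv2.imwrite("pics/w1.png",im);cv2.imwrite("pics/w1b.png",cv2.resize(im,None,fx=1.5625,fy=1.5625,interpolation=cv2.INTER_CUBIC))
E
```

```text
time: 1.6
tool_pos: [429.4, 170.7, 419.8]
orientation: [0.593, 0.805, -0.0, -0.0]
contact_force: [-0.6, 0.5, 0.1]
grip_width: 0.999
grip_force: 0.0
[ 0.19 -0.12  1.45  0.    1.81 -0.11]
```

View pics/w1b.png

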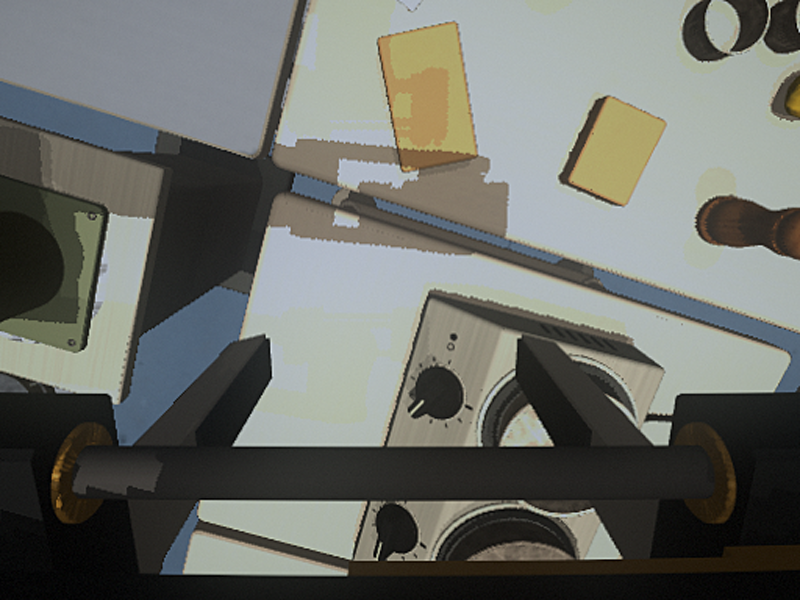

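```bash
python3 - <<'E'
from h import *
import pickle
ct,cs,cw=arm.calibration("top"),arm.calibration("side"),pickle.load(open("w1.pkl","rb"))
T=lambda l:np.array(l)/2.96+[145,110]-.33
S=lambda l:np.array(l)/3.4+[165,140]-.35
W=lambda l:np.array(l)/1.5625-.2
Lt=[(140,195,95),(-50,195,95),(-128,195,40),(-50,-195,95),(-128,-195,40),knob(95,7),knob(-95,7)]
pt=T([(330,35),(345,240),(346,336),(787,217),(777,314),(458,285),(674,272)])
Ls=[(-128,195,40),knob(95,7),knob(-95,7)]
ps=S([(245,253),(325,252),(427,383)])
Lw=[(-128,195,40),knob(95,7),knob(-95,7)];pw=W([(430,292),(438,392),(396,530)])
f=lambda p:np.r_[(proj(ct,pose2(p,Lt))-pt).ravel(),(proj(cs,pose2(p,Ls))-ps).ravel(),(proj(cw,pose2(p,Lw))-pw).ravel()]
r=least_squares(f,[560,0,0],loss="soft_l1",x_scale=[10,10,.1]);print(r.x,f(r.x).reshape(-1,2).round(1).tolist())
h=r.x;np.save("h.npy",h);print("ring",pose2(h,[45,95,105]),"knob grip",pose2(h,knob(95,29)))
Q=[(-42.5,70,40),(42.5,70,40),(42.5,-70,40),(-42.5,-70,40)]
def k(p):
    a=proj(ct,pose2(p,Q,p[3]))-T([(66,500),(22,418),(160,342),(205,422)])
    w=proj(cw,pose2(p,Q,p[3]))-W([(378,38),(457,22),(477,157),(403,170)])
    b=proj(cs,pose2(p,Q+[(-42.5,-70,0),(42.5,-70,0)],p[3]))-S([(28,160),(98,127),(190,178),(125,205),(127,232),(190,207)])
    return np.r_[a.ravel(),w.ravel(),b.ravel()]
r=least_squares(k,[400,350,.5,0],x_scale=[10,10,.1,10],loss="soft_l1");print(r.cost,r.x,k(r.x).reshape(-1,2).round(1).tolist())
for t in np.arange(1.8,2.8,.1):
    P=pose2(h,knob(95,35)+27*(np.cos(t)*U-np.sin(t)*np.array([0,1,0])))
    print(round(t,1),(proj(ct,P)-T([(490,316)])).round(1),(proj(cw,P)-W([(414,411)])).round(1))
E
python3 -c "
import cv2
a=cv2.imread('pics/w1.png')[220:300,240:330];cv2.imwrite('pics/w1k.png',cv2.resize(a,None,fx=6,fy=6,interpolation=cv2.INTER_CUBIC))"
```

```text
[ 6.28237237e+02 -7.47938495e+01  4.31273258e-02] [[-1.0, -2.1], [-1.6, -0.4], [-0.7, 0.5], [1.8, -1.0], [0.3, -0.6], [0.2, 0.4], [0.8, 0.7], [-1.1, -2.6], [-0.6, 1.1], [-1.3, -0.1], [0.4, 2.7], [0.2, 0.5], [-0.1, -0.7]]
ring [[669.09956809  22.05794394 105.        ]] knob grip [[518.60591654  15.56352824  91.75540928]]
9.19253503836317 [422.71491166 320.31382601   0.49309001 -10.29723305] [[-1.2, 0.7], [-0.7, -0.8], [0.0, -0.9], [-0.2, 0.6], [-0.4, 0.1], [-0.0, -0.3], [0.4, -0.1], [-0.5, 1.1], [-0.3, -0.6], [-0.2, 0.9], [1.3, -1.5], [-0.4, -0.3], [-0.2, 3.5], [1.9, 1.3]]
1.8 [[ 1.6 -3.4]] [[0.8 3.7]]
1.9 [[ 1.3 -2.5]] [[-0.3  2.6]]
2.0 [[ 0.9 -1.6]] [[-1.4  1.5]]
2.1 [[ 0.4 -0.7]] [[-2.3  0.2]]
2.2 [[-0.2  0.2]] [[-3.1 -1.1]]
2.3 [[-0.9  0.9]] [[-3.8 -2.5]]
2.4 [[-1.7  1.7]] [[-4.4 -3.9]]
2.5 [[-2.5  2.3]] [[-4.9 -5.4]]
2.6 [[-3.4  2.9]] [[-5.2 -6.9]]
2.7 [[-4.4  3.4]] [[-5.4 -8.4]]
```

View pics/w1k.png

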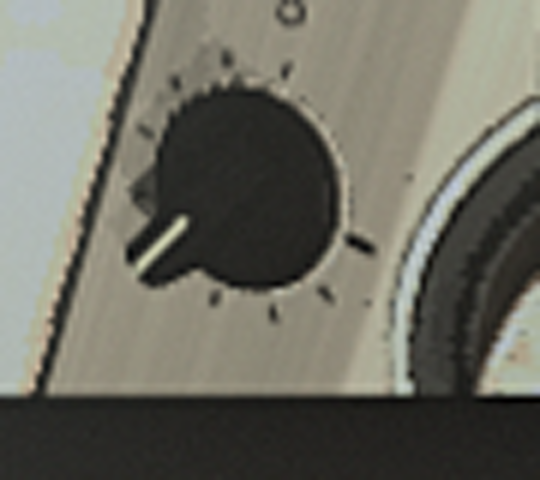

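```bash
python3 - <<'E'
from h import *
import pickle
cw=pickle.load(open("w1.pkl","rb"));h=np.load("h.npy")
for t in np.arange(1.9,2.6,.1):
    P=[proj(cw,pose2(h,knob(95,35)+r*(np.cos(t)*U-np.sin(t)*np.array([0,1,0]))))[0] for r in(12,29)]
    q=(np.array(P)-[240,220]+.4)*6;d=q[1]-q[0];print(round(t,2),q.round(0).tolist(),np.degrees(np.arctan2(d[1],d[0])).round(1))
print(np.degrees(np.arctan2(50,-47)),((proj(cw,pose2(h,knob(95,7)))-[240,220]+.4)*6))
th=2.15
y=np.array([0,1,0.])
bx=np.cos(th)*U-np.sin(th)*y  # bar dir
def kR(th,flip=1):
    bx=np.cos(th)*U-np.sin(th)*y;z=-N;yy=flip*np.cross(N,bx);return R.from_euler("z",h[2])*R.from_matrix(np.c_[np.cross(yy,z),yy,z])
g=pose2(h,knob(95,29))[0];n=R.from_euler("z",h[2]).apply(N)
print("g",g,"n",n)
for fl in(1,-1):
    m=kR(th,fl).as_matrix();print(fl,m[:,1],m[:,0]);shift(g+n*(120-19),kR(th,fl))
E
```

```text
1.9 [[176.0, 240.0], [145.0, 280.0]] 127.0
2.0 [[173.0, 237.0], [139.0, 272.0]] 133.5
2.1 [[170.0, 233.0], [133.0, 264.0]] 140.3
2.2 [[168.0, 230.0], [128.0, 256.0]] 147.1
2.3 [[166.0, 226.0], [123.0, 247.0]] 154.1
2.4 [[165.0, 222.0], [119.0, 238.0]] 161.1
2.5 [[163.0, 218.0], [116.0, 228.0]] 168.1
2.6 [[162.0, 214.0], [114.0, 218.0]] 174.9
133.2285302599659 [[244.34158336 189.48801501]]
g [518.60591654  15.56352824  91.75540928] n [-0.5730431  -0.02472915  0.81915204]
1 [ 0.70850866 -0.51729205  0.48002543] [0.41187022 0.85545158 0.31395146]
shift [-159.8  -16.8  245.4] [-0.622  0.101  0.811] rows 4.693404593095563 5.461674220724189
-1 [-0.70850866  0.51729205 -0.48002543] [-0.41187022 -0.85545158 -0.31395146]
shift [-159.8  -16.8  245.4] [-0.122 -0.756 -2.216] rows 4.693404593095563 12.472189477075966
```

```bash
cat >> h.py <<'E'
def kR(th,flip=1):
    h=np.load("h.npy");y=np.array([0,1,0.]);bx=np.cos(th)*U-np.sin(th)*y;z=-N;yy=flip*np.cross(N,bx)
    return R.from_euler("z",h[2])*R.from_matrix(np.c_[np.cross(yy,z),yy,z])
E
python3 - <<'E'
from h import *
h=np.load("h.npy");g=pose2(h,knob(95,29))[0];n=R.from_euler("z",h[2]).apply(N)
shift(g+n*(110-19),kR(2.05))
E
```

```text
shift [-161.3  -11.3  253.6] [-0.622  0.069  0.714] rows 4.811924400935758 5.051115795990709
```

```bash
python3 shift.py '-161.3 -11.3 253.6 -0.622 0.069 0.714; -161.3 -11.3 253.6 -0.622 0.069 0.714; -161.3 -11.3 253.6 -0.622 0.069 0.714; -161.3 -11.3 253.6 -0.622 0.069 0.714; -161.3 -11.3 253.6 -0.622 0.069 0.714; -161.3 -11.3 253.6 -0.622 0.069 0.714; -161.3 -11.3 253.6 -0.622 0.069 0.714; -161.3 -11.3 253.6 -0.622 0.069 0.714; -161.3 -11.3 253.6 -0.622 0.069 0.714' 0.6 30 && python3 - <<'E'
from h import *
import pickle
s=arm.read_state();print(s["joints"].round(2))
h=np.load("h.npy");g=pose2(h,knob(95,29))[0];n=R.from_euler("z",h[2]).apply(N)
shift(g-n*19,kR(2.05))
c=arm.calibration("wrist");im=arm.camera("wrist")[...,::-1];pickle.dump(c,open("w2.pkl","wb"))
for P in (knob(95,7),knob(95,35)):print(proj(c,pose2(h,P)))
cv2.imwrite("pics/w2.png",im)
E
```

```text
time: 2.78
tool_pos: [470.0, 12.3, 170.8]
orientation: [0.803, 0.512, 0.263, 0.153]
contact_force: [0.1, -1.3, -0.1]
grip_width: 0.599
grip_force: 0.0
[-0.31 -0.42  2.32  0.32  0.68 -0.06]
shift [ -1.7  -6.1 111.6] [ 0.007 -0.002  0.002] rows 1.7885527207611427 0.03713858316852778
[[243.85719895 186.10968145]]
[[243.31667364 193.7000424 ]]
```

View pics/w2.png

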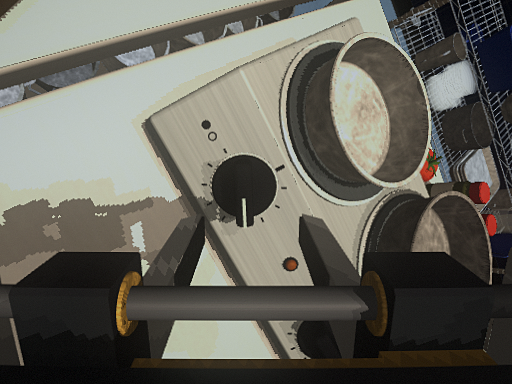

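```bash
python3 shift.py '-1.7 -6 60 0.007 0 0; -1.7 -6 60 0.007 0 0; -1.7 -6 60 0.007 0 0' && python3 - <<'E'
from h import *
h=np.load("h.npy");g=pose2(h,knob(95,29))[0];n=R.from_euler("z",h[2]).apply(N)
shift(g-n*18,kR(2.05))
E
```

```text
time: 3.2
tool_pos: [497.1, 15.0, 115.0]
orientation: [0.805, 0.513, 0.259, 0.148]
contact_force: [0.8, 0.6, 0.3]
grip_width: 0.598
grip_force: 0.0
shift [ 1.6  4.3 49.3] [-0.005 -0.    -0.001] rows 0.792962351824411 0.027744927816714886
```

```bash
python3 shift.py '1.6 4.3 25 -0.005 0 0; 1.6 4.3 49 -0.005 0 0; 1.6 4.3 49 -0.005 0 0;1.6 4.3 49 -0.005 0 0' && python3 - <<'E'
from h import *
h=np.load("h.npy");g=pose2(h,knob(95,29))[0];n=R.from_euler("z",h[2]).apply(N)
shift(g-n*18,kR(2.05))
E
```

```text
time: 3.7
tool_pos: [529.2, 15.5, 79.5]
orientation: [0.804, 0.512, 0.262, 0.152]
contact_force: [-0.5, -1.1, 0.1]
grip_width: 0.599
grip_force: 0.0
shift [-0.3 -1.7  1.9] [ 0.004 -0.001 -0.   ] rows 0.04148106586517037 0.023671371778488742
```

Close on the bar.

```bash
python3 shift.py '0 -1 0.5 0 0 0; 0 -1 0.5 0 0 0; 0 -1 0.5 0 0 0; 0 -1 0.5 0 0 0; 0 -1 0.5 0 0 0; 0 -1 0.5 0 0 0' 0 30 && python3 - <<'E'
from h import *
h=np.load("h.npy");g=pose2(h,knob(95,29))[0];n=R.from_euler("z",h[2]).apply(N)
s=arm.read_state();print(s["wrist_torque"],s["joints"].round(2))
shift(g-n*18,kR(2.05));shift(g-n*18,kR(1.9))
E
```

```text
time: 4.45
tool_pos: [528.1, 16.0, 76.0]
orientation: [0.805, 0.512, 0.26, 0.151]
contact_force: [0.3, -1.7, 1.5]
grip_width: 0.168
grip_force: 29.7
[-0.28869568  0.16184249 -0.04087737] [-0.24 -0.03  2.27  0.48  0.35 -0.21]
shift [ 0.6  1.2 -0.4] [ 0.     0.    -0.001] rows 0.021696285561264142 0.006173405874565649
shift [ 0.6  1.2 -0.4] [ 0.     0.    -0.151] rows 0.021696285561264142 0.8034189318881287
```

```bash
python3 shift.py '0 0 0 0 0 -0.16; 0 0 0 0 0 -0.32; 0 0 0 0 0 -0.48; 0 0 0 0 0 -0.64; 0 0 0 0 0 -0.8; 0 0 0 0 0 -0.96; 0 0 0 0 0 -1.12; 0 0 0 0 0 -1.28; 0 0 0 0 0 -1.44; 0 0 0 0 0 -1.6; 0 0 0 0 0 -1.76; 0 0 0 0 0 -1.76' && python3 - <<'E'
from h import *
h=np.load("h.npy");g=pose2(h,knob(95,29))[0];n=R.from_euler("z",h[2]).apply(N)
s=arm.read_state();print(s["wrist_torque"],s["joints"].round(2))
shift(g-n*18,kR(0))
E
```

```text
time: 5.95
tool_pos: [527.7, 15.7, 75.6]
orientation: [0.119, 0.946, 0.05, 0.296]
contact_force: [-2.3, -4.3, 2.0]
grip_width: 0.169
grip_force: 29.7
[-0.57008853  0.38245147 -0.30156329] [-0.24 -0.03  2.27  0.48  0.35 -1.97]
shift [-1.7  0.7 -0.4] [-0.001 -0.    -0.293] rows 0.03017794599662596 1.5574125584651919
```

```bash
python3 shift.py '0 0 0 0 0 -0.1; 0 0 0 0 0 -0.2; 0 0 0 0 0 -0.27; 0 0 0 0 0 -0.27' && python3 - <<'E'
from h import *
h=np.load("h.npy");n=R.from_euler("z",h[2]).apply(N);g=pose2(h,knob(95,29))[0]
s=arm.read_state();print(s["wrist_torque"]@n,s["joints"].round(3));shift(g-n*18,kR(0))
E
python3 shift.py '0 0 0 0 0 -0.04; 0 0 0 0 0 -0.06;0 0 0 0 0 -0.06' && python3 - <<'E'
from h import *
h=np.load("h.npy");n=R.from_euler("z",h[2]).apply(N);g=pose2(h,knob(95,29))[0]
s=arm.read_state();print(s["wrist_torque"]@n,s["joints"].round(3));shift(g-n*18,kR(0))
E
```

```text
time: 6.45
tool_pos: [527.7, 15.6, 75.6]
orientation: [-0.009, 0.954, 0.01, 0.3]
contact_force: [-3.4, -4.7, 1.9]
grip_width: 0.17
grip_force: 29.7
0.030888569223255745 [-0.24  -0.033  2.267  0.479  0.353 -2.235]
shift [-1.8  0.4 -0.4] [-0.001 -0.    -0.024] rows 0.030602575601759996 0.12748024246263953
time: 6.82
tool_pos: [527.5, 15.6, 75.5]
orientation: [-0.036, 0.953, 0.001, 0.301]
contact_force: [-3.2, -4.4, 3.7]
grip_width: 0.17
grip_force: 30.5
-0.6685276791158195 [-0.24  -0.033  2.268  0.48   0.353 -2.293]
shift [-2.1  0.3 -0.4] [-0.001 -0.     0.032] rows 0.03459172520865449 0.17255202902847136
```

```bash
python3 shift.py '0 0 0 0 0 0;0 0 0 0 0 0;0 0 0 0 0 0;0 0 -40 0 0 0;0 0 -90 0 0 0;0 0 -140 0 0 0;0 0 -140 0 0 0;0 0 -140 0 0 0;0 0 -140 0 0 0' 0.6 && python3 - <<'E'
from h import *
import pickle
h=np.load("h.npy");s=arm.read_state();print(s["joints"].round(2))
c=arm.calibration("wrist");im=arm.camera("wrist")[...,::-1];pickle.dump(c,open("w3.pkl","wb"))
cv2.imwrite("pics/w3.png",im);cv2.imwrite("pics/w3b.png",cv2.resize(im,None,fx=1.5625,fy=1.5625,interpolation=cv2.INTER_CUBIC))
print(proj(c,pose2(h,knob(95,7))),proj(c,pose2(h,knob(95,35)+29*U)),proj(c,pose2(h,(45,95,105))))
E
```

```text
time: 7.95
tool_pos: [446.6, 13.2, 187.8]
orientation: [-0.039, 0.954, 0.002, 0.298]
contact_force: [0.0, -0.7, -0.3]
grip_width: 0.6
grip_force: 0.0
[-0.33 -0.52  2.33  0.3   0.79 -2.14]
[[250.64410108 181.64293151]] [[249.55950101 217.02323698]] [[247.01159201 271.26071719]]
```

View pics/w3b.png

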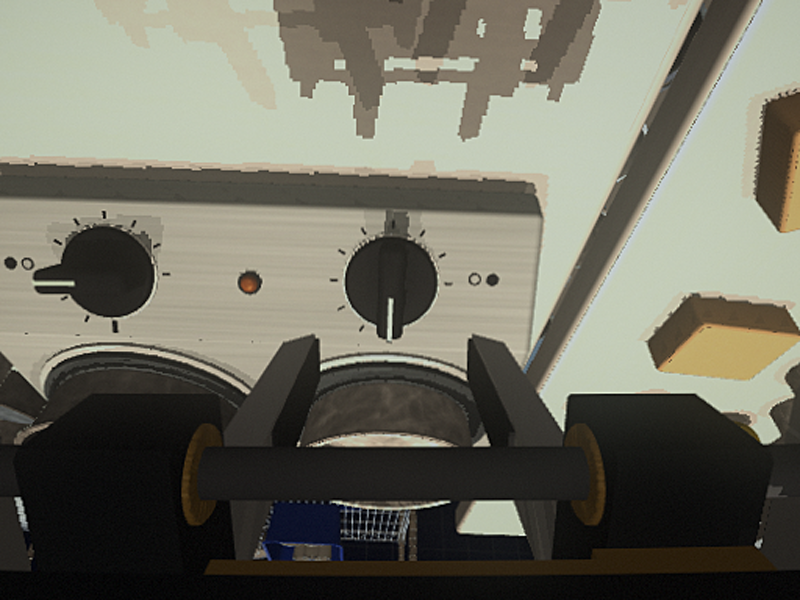

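```bash
python3 - <<'E'
from h import *
import pickle
ct,cs,cw=arm.calibration("top"),arm.calibration("side"),pickle.load(open("w2.pkl","rb"));h=np.load("h.npy")
T=lambda l:np.array(l)/2.96+[145,110]-.33
S=lambda l:np.array(l)/3.4+[165,140]-.35
th=np.linspace(0,6.283,180);ext=lambda q:np.r_[q.min(0),q.max(0)]
C=lambda p:np.c_[p[0]+74*np.cos(th),p[1]+74*np.sin(th),th*0+148]
et=np.r_[T((372,28)),T((548,205))];es=np.r_[S((387,105)),S((571,185))];ew=np.array([330,32,431,187])
fs=[lambda p:ext(proj(ct,C(p)))-et,lambda p:ext(proj(cs,C(p)))-es,lambda p:ext(proj(cw,C(p)))-ew]
for f in fs+[lambda p:np.concatenate([k(p) for k in fs])]:
    r=least_squares(f,[665,20]);print(r.x,f(r.x).round(1))
p=r.x
# overlays
t=cv2.imread("pics/top0.png");w=cv2.imread("pics/w2.png")
def ov(im,c,box,k):
    x,y,X,Y=box;b=cv2.resize(im[y:Y,x:X],None,fx=k,fy=k,interpolation=cv2.INTER_CUBIC)
    q=((proj(c,C(p))-[x,y]+.5)*k).astype(int);cv2.polylines(b,[q],True,(0,0,255),1)
    q=((proj(c,np.c_[C(p)[:,:2]*0+pose2(h,[45,95,105])[:,:2]+85.5*np.c_[np.cos(th),np.sin(th)],th*0+105])-[x,y]+.5)*k).astype(int);cv2.polylines(b,[q],True,(0,255,0),1);return b
cv2.imwrite("pics/ov.png",np.hstack([ov(t,ct,(250,105,350,195),4),ov(w,cw,(270,15,440,195),2)]))
E
```

```text
[661.47931606  19.4283158 ] [-0.8  0.7  0.8 -0.7]
[661.75763814  22.14940772] [-1.  -0.2  1.  -0.1]
[667.5412485   22.10846213] [ 0.5  0.6 -1.1 -0.5]
[665.44261089  22.06309246] [-1.9 -0.8 -0.4 -2.3  0.3 -0.4  2.3 -0.3 -1.1  1.1 -2.   0.5]
```

View pics/ov.png

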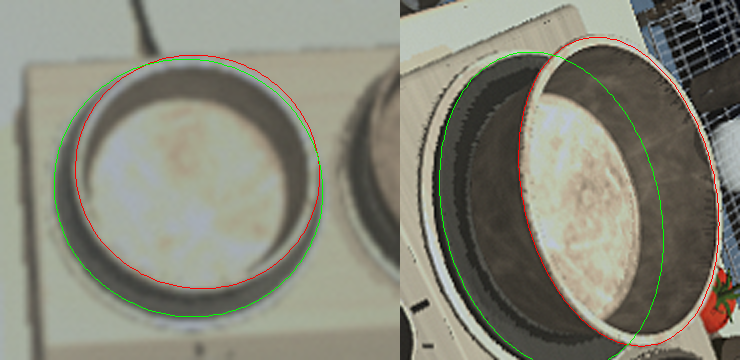

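```bash
cat >> h.py <<'E'
def tin_grasp(c,zr,az,tilt,back=0):
    Rt=Rdown(az,tilt,az);P=np.array([c[0]-71*np.cos(az),c[1]-71*np.sin(az),zr])
    shift(P+Rt.apply([0,0,19.-back]),Rt)
E
python3 - <<'E'
from h import *
tin_grasp((665,21.7),146,.033,.15,90)
E
```

```text
shift [-128.7   -5.1   54.5] [0.357 0.362 1.588] rows 2.238400694593325 8.868776654425718
```

```bash
python3 shift.py '-60 -5 0 0.357 0.362 1.588; -100 -5 20 0.357 0.362 1.588; -128.7 -5.1 54.5 0.357 0.362 1.588; -128.7 -5.1 54.5 0.357 0.362 1.588; -128.7 -5.1 54.5 0.357 0.362 1.588; -128.7 -5.1 54.5 0.357 0.362 1.588; -128.7 -5.1 54.5 0.357 0.362 1.588; -128.7 -5.1 54.5 0.357 0.362 1.588; -128.7 -5.1 54.5 0.357 0.362 1.588; -128.7 -5.1 54.5 0.357 0.362 1.588; -128.7 -5.1 54.5 0.357 0.362 1.588; -128.7 -5.1 54.5 0.357 0.362 1.588' 0.43 && python3 - <<'E'
from h import *
import pickle
c=arm.calibration("wrist");im=arm.camera("wrist")[...,::-1];pickle.dump(c,open("w4.pkl","wb"));cv2.imwrite("pics/w4.png",im)
print(arm.read_state()["joints"].round(2));tin_grasp((665,21.7),146,.033,.15,0)
E
```

```text
time: 9.5
tool_pos: [583.6, 18.8, 217.6]
orientation: [0.693, 0.717, 0.054, 0.053]
contact_force: [-0.8, -0.1, -0.0]
grip_width: 0.431
grip_force: 0.0
[-0.13  0.11  1.64  0.02  1.25 -0.17]
shift [ 0.3 -0.8 91.8] [0.003 0.002 0.001] rows 1.469604445457192 0.017916237432997657
```

View pics/w4.png

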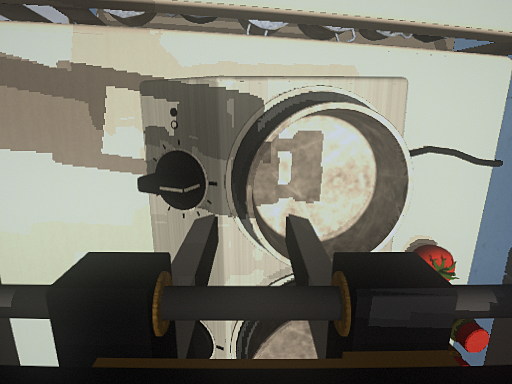

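```bash
python3 - <<'E'
from h import *
import pickle
c=pickle.load(open("w4.pkl","rb"));g=cv2.imread("pics/w4.png",0)
th=np.linspace(0,6.283,720,endpoint=False)
# search centre maximizing mean gradient magnitude contrast across rim top-outer edge, visible arc only
b=cv2.GaussianBlur(g,(3,3),0).astype(np.float32)
def score(p,r=74,z=151):
    q=lambda rr:proj(c,np.c_[p[0]+rr*np.cos(th),p[1]+rr*np.sin(th),th*0+z]).astype(np.float32)
    s=lambda rr:cv2.remap(b,*np.split(q(rr),2,axis=1),cv2.INTER_LINEAR)[:,0]
    m=(q(r)[:,1]<215);d=(s(r-2.5)-s(r+2.5))[m];return np.median(d)
G=[(score((x,y)),x,y) for x in range(650,682) for y in range(8,36)]
print(sorted(G)[-6:],score((665,22)))
q=proj(c,np.c_[665+74*np.cos(th),22+74*np.sin(th),th*0+151]);print(q.min(0),q.max(0))
E
```

```text
[(np.float32(52.75), 663, 24), (np.float32(53.86084), 663, 23), (np.float32(55.114258), 662, 21), (np.float32(55.362793), 662, 22), (np.float32(56.316406), 663, 22), (np.float32(57.322266), 663, 21)] 41.95508
[247.41604023 102.20648495] [414.80694886 273.02725757]
```

```bash
python3 shift.py '0.3 -2.5 45 0 0 0; 0.3 -2.5 80 0 0 0; 0.3 -2.5 91 0 0 0; 0.3 -2.5 91 0 0 0; 0.3 -2.5 91 0 0 0' && python3 - <<'E'
from h import *
tin_grasp((663,21.5),146,.033,.15,0)
E
```

```text
time: 10.18
tool_pos: [597.0, 19.0, 131.2]
orientation: [0.693, 0.717, 0.056, 0.056]
contact_force: [0.0, -0.6, 1.1]
grip_width: 0.43
grip_force: 0.0
shift [ 0.3 -2.7  3.6] [0.008 0.002 0.   ] rows 0.07202129899608724 0.04522913326462302
```

Now close, with the tin free to be pinched gently.

```bash
python3 shift.py '0 -1 2 0 0 0; 0 -1 2 0 0 0; 0 -1 2 0 0 0; 0 -1 2 0 0 0; 0 -1 2 0 0 0; 0 -1 2 0 0 0' 0 15 && python3 shift.py '0 0 0 0 0 0; 0 0 0 0 0 0; 0 0 0 0 0 0' 0 50 && python3 - <<'E'
from h import *
s=arm.read_state();print(s["wrist_torque"],R.from_quat(s["orientation"]).as_matrix()[:,2]);tin_grasp((663,21.5),146,.033,.15,0)
c=arm.calibration("wrist");cv2.imwrite("pics/w5.png",arm.camera("wrist")[...,::-1]);import pickle;pickle.dump(c,open("w5.pkl","wb"))
E
```

```text
time: 10.92
tool_pos: [595.8, 19.1, 127.6]
orientation: [0.693, 0.716, 0.056, 0.055]
contact_force: [1.8, 0.6, 0.5]
grip_width: 0.069
grip_force: 15.0
time: 11.3
tool_pos: [595.8, 19.2, 127.7]
orientation: [0.693, 0.716, 0.056, 0.055]
contact_force: [3.3, 1.9, 2.3]
grip_width: 0.068
grip_force: 50.0
[ 0.15349419 -0.79023665  0.2292534 ] [ 0.15616749  0.00341182 -0.9877247 ]
shift [ 0.1 -1.   0.3] [0.007 0.002 0.   ] rows 0.016986653858411662 0.03754445039810609
```

```bash
python3 shift.py '0 1.5 -10 0 0 0; 0 6 -40 0 0 0; 0 12 -80 0 0 0; 0 12 -80 0 0 0; 0 12 -80 0 0 0' && cat > rim.py <<'E'
from h import *
# tin pose relative to the TCP: search radial offset, lateral, sag via rim outer-top edge in wrist picture
def rimfit(g,c,s,az,zr0,sag0=0):
    b=cv2.GaussianBlur(g,(3,3),0).astype(np.float32);th=np.linspace(0,6.283,720,endpoint=False)
    def circ(v,r):
        L=np.c_[r*np.cos(th),r*np.sin(th),th*0]           # local: x radial outwards (away from robot)
        M=R.from_euler("zy",[az,0]).as_matrix()@R.from_euler("y",v[3]).as_matrix()
        return L@M.T+np.array(v[:3])
    def sc(v):
        S=[]
        for rr in(71.5,76.5):
            q=proj(c,circ(v,rr)).astype(np.float32);S.append(cv2.remap(b,q[:,:1].copy(),q[:,1:].copy(),cv2.INTER_LINEAR)[:,0])
        m=(q[:,1]<215)&(q[:,1]>3);return np.median((S[0]-S[1])[m])
    e=np.array([np.cos(az),np.sin(az)]);l=np.array([-e[1],e[0]])
    out=[]
    for sag in np.arange(-.04,.26,.02):
        best=max((sc(v),i,j) for i in np.arange(66,80,1.) for j in np.arange(-6,7,1.)
          for v in [np.r_[s[:2]+e*(i*np.cos(sag))+l*j, zr0-71*np.sin(sag),sag]])
        out.append((best[0],round(sag,2),best[1],best[2]))
    return sorted(out)[-5:]
E
python3 - <<'E'
from rim import *
import pickle
s=arm.read_state();print(s["wrist_torque"],s["contact_force"])
c=arm.calibration("wrist");im=arm.camera("wrist")[...,::-1];cv2.imwrite("pics/w6.png",im);pickle.dump(c,open("w6.pkl","wb"))
R0=R.from_quat(s["orientation"]).as_matrix();az=np.arctan2(R0[1,1],R0[0,1])
rp=s["tool_pos"]-19*R0[:,2];print(rp,az)
for k in rimfit(cv2.cvtColor(im,6),c,rp,az,rp[2]+5):print(k)
g5=cv2.imread("pics/w5.png",0);c5=pickle.load(open("w5.pkl","rb"))
print("before");d=np.array([595.8,19.2,127.7])-19*np.array([.156,.0034,-.988]);
for k in rimfit(g5,c5,d,az,151):print(k)
E
```

```text
time: 11.98
tool_pos: [592.2, 19.2, 205.3]
orientation: [0.694, 0.717, 0.053, 0.052]
contact_force: [0.1, -0.0, -2.9]
grip_width: 0.057
grip_force: 50.1
[-0.06992554  0.39344861 -0.0098943 ] [ 0.08197377 -0.02784656 -2.89100411]
[589.3516078   19.10687414 224.10207438] 0.03273693103251796
(np.float32(22.518555), np.float64(0.18), np.float64(69.0), np.float64(-2.0))
(np.float32(24.46875), np.float64(0.02), np.float64(71.0), np.float64(-1.0))
(np.float32(29.55957), np.float64(-0.04), np.float64(67.0), np.float64(-1.0))
(np.float32(33.512207), np.float64(0.0), np.float64(69.0), np.float64(1.0))
(np.float32(35.060547), np.float64(-0.02), np.float64(67.0), np.float64(-1.0))
before
(np.float32(64.78125), np.float64(0.12), np.float64(69.0), np.float64(1.0))
(np.float32(65.11133), np.float64(-0.04), np.float64(70.0), np.float64(-1.0))
(np.float32(65.54883), np.float64(0.18), np.float64(71.0), np.float64(2.0))
(np.float32(65.88135), np.float64(-0.02), np.float64(70.0), np.float64(-1.0))
(np.float32(66.48633), np.float64(0.0), np.float64(70.0), np.float64(-1.0))
```

```bash
cat >> h.py <<'E'
def place(c,zr,az,tilt,lat=-1,rad=70):
    Rt=Rdown(az,tilt,az);e=np.array([np.cos(az),np.sin(az)]);l=np.array([-e[1],e[0]])
    P=np.r_[np.array(c)-rad*e-lat*l,zr];shift(P+Rt.apply([0,0,19.]),Rt)
E
python3 - <<'E'
from h import *
place((422.7,320.3),180,.648,.15)
s=arm.read_state();print(s["joints"].round(2))
E
```

```text
shift [ 268.5 -218.7   11. ] [-0.002  0.092 -0.608] rows 5.544129607655846 3.273398793820234
[-0.13  0.14  1.63  0.02  1.23 -0.17]
```

```bash
python3 shift.py '15 -12 0 0 0.005 -0.03; 40 -33 2 0 0.014 -0.09; 75 -61 3 0 0.026 -0.17; 110 -90 5 0 0.038 -0.25; 145 -118 6 0 0.05 -0.33; 180 -147 7 0 0.062 -0.41; 215 -175 9 0 0.074 -0.49; 245 -200 10 0 0.084 -0.555; 262 -213 11 0 0.09 -0.593; 268.5 -218.7 11 -0.002 0.092 -0.608; 268.5 -218.7 11 -0.002 0.092 -0.608; 268.5 -218.7 11 -0.002 0.092 -0.608' && python3 - <<'E'
from rim import *
import pickle
s=arm.read_state();print(s["wrist_torque"],s["contact_force"],s["joints"].round(2))
c=arm.calibration("wrist");im=arm.camera("wrist")[...,::-1];cv2.imwrite("pics/w7.png",im);pickle.dump(c,open("w7.pkl","wb"))
cv2.imwrite("pics/side7.png",arm.camera("side")[...,::-1])
R0=R.from_quat(s["orientation"]).as_matrix();az=np.arctan2(R0[1,1],R0[0,1])
rp=s["tool_pos"]-19*R0[:,2];print(rp,az)
for k in rimfit(cv2.cvtColor(im,6),c,rp,az,rp[2]+5):print(k)
place((422.7,320.3),85,.648,.15)
E
```

```text
time: 13.52
tool_pos: [371.8, 280.0, 162.9]
orientation: [0.444, 0.893, 0.068, 0.037]
contact_force: [0.3, -0.4, -2.7]
grip_width: 0.056
grip_force: 50.1
[-0.26071909  0.2323986  -0.04219169] [ 0.29843945 -0.38707678 -2.7037372 ] [ 0.44 -0.1   1.97  0.03  1.12 -0.22]
[369.39398966 278.27986105 181.64490879] 0.647678625297849
(np.float32(5.4248047), np.float64(0.24), np.float64(67.0), np.float64(-5.0))
(np.float32(6.2578125), np.float64(0.2), np.float64(72.0), np.float64(2.0))
(np.float32(6.3720703), np.float64(0.18), np.float64(69.0), np.float64(-3.0))
(np.float32(9.0), np.float64(0.14), np.float64(66.0), np.float64(-6.0))
(np.float32(9.9296875), np.float64(0.16), np.float64(68.0), np.float64(-5.0))
shift [  3.1 -17.3  95.2] [ 0.005  0.005 -0.001] rows 1.5497581484474707 0.03875618490483498
```

```bash
python3 - <<'E'
from h import *
c=arm.calibration("side");g=cv2.imread("pics/side7.png",0);s=arm.read_state()
R0=R.from_quat(s["orientation"]).as_matrix();az=.648;rp=s["tool_pos"]-19*R0[:,2];print(rp)
e=np.array([np.cos(az),np.sin(az)]);l=np.array([-e[1],e[0]])
b=cv2.GaussianBlur(g,(3,3),0);gx,gy=cv2.Sobel(b,5,1,0),cv2.Sobel(b,5,0,1)
th=np.linspace(0,6.283,360,endpoint=False)
def sc(sag,i,j,dz):
    M=R.from_euler("z",az).as_matrix()@R.from_euler("y",sag).as_matrix();tot=[]
    # grip point at local (-71,0,-dz) of rim-top frame
    o=rp+M@np.array([71+i,j,dz])
    for r,z in((74,0),(62,-46)):
        L=np.c_[r*np.cos(th),r*np.sin(th),th*0+z]@M.T+o;q=proj(c,L)
        n=np.gradient(q,axis=0);n=np.c_[n[:,1],-n[:,0]];n/=np.linalg.norm(n,axis=1,keepdims=True)
        qq=q.astype(np.float32);m=[cv2.remap(k,qq[:,:1].copy(),qq[:,1:].copy(),cv2.INTER_LINEAR)[:,0] for k in(gx,gy)]
        v=np.abs(m[0]*n[:,0]+m[1]*n[:,1])
        if z<0: v=v[q[:,1]>proj(c,o+M@[0,0,-46])[0,1]]
        tot.append(np.minimum(v,150).mean())
    return sum(tot)
res=sorted((max((sc(sag,i,j,dz),i,j,dz) for i in(-3,0,3) for j in(-4,-2,0,2,4) for dz in(-2,1,4,7)),round(sag,3)) for sag in np.arange(-.1,.26,.02))
for r in res[-7:]:print([round(float(x),1) for x in r[0]],float(r[1]))
E
```

```text
[369.64983167 278.21379993 181.77966386]
[126.5, -3.0, 2.0, -2.0] 0.02
[130.2, -3.0, 4.0, 1.0] 0.14
[132.5, -3.0, 2.0, -2.0] 0.04
[135.9, -3.0, 2.0, 1.0] 0.12
[137.2, 0.0, 2.0, -2.0] 0.06
[139.7, 0.0, 4.0, -2.0] 0.08
[139.7, -3.0, 0.0, 1.0] 0.1
```

```bash
python3 - <<'E'
from h import *
place((422.7,320.3),100,.648,.22,0,70)
E
```

```text
shift [  2.  -13.7  80.4] [-0.065  0.005 -0.001] rows 1.3051754921682053 0.346661339860278
```

```bash
python3 shift.py '2 -3 15 -0.03 0 0; 2 -8 40 -0.065 0.005 0; 2 -12 65 -0.065 0.005 0; 2 -13.7 80 -0.065 0.005 0; 2 -13.7 80 -0.065 0.005 0; 2 -13.7 80 -0.065 0.005 0' && python3 - <<'E'
from h import *
s=arm.read_state();print(s["contact_force"],s["wrist_torque"])
place((422.7,320.3),71,.648,.22,0,70)
E
```

```text
time: 14.38
tool_pos: [370.5, 281.1, 82.5]
orientation: [0.443, 0.89, 0.099, 0.049]
contact_force: [-0.5, 0.9, -2.0]
grip_width: 0.058
grip_force: 50.1
[-0.50697781  0.86451283 -2.00848126] [-0.27389109  0.28973878 -0.07761487]
shift [-0.2 -7.1 29.2] [ 0.001  0.    -0.   ] rows 0.48152994520178627 0.006682663802562794
```

```bash
f(){ python3 -c "
from h import *
s=arm.read_state();print('F',s['contact_force'].round(1),'M',s['wrist_torque'].round(2),s['tool_pos'].round(1))"; }
python3 shift.py '0 -2 8 0 0 0; 0 -3.5 14 0 0 0; 0 -3.5 14 0 0 0' >/dev/null; f
python3 shift.py '0 -0.7 3 0 0 0; 0 -0.7 3 0 0 0' >/dev/null; f
python3 shift.py '0 -0.7 3 0 0 0; 0 -0.7 3 0 0 0' >/dev/null; f
```

```text
F [-0.4  0.3 -0.7] M [-0.24  0.26  0.01] [369.1 280.7  67. ]
F [-0.1 -0.8 -0. ] M [-0.18  0.19 -0.01] [369.4 280.9  64.3]
F [-7.1 -5.2 13.4] M [-0.44  0.77  0.04] [369.7 281.   62.7]
```

```bash
python3 - <<'E'
from h import *
import pickle
ct,cs,cw=arm.calibration("top"),arm.calibration("side"),pickle.load(open("w1.pkl","rb"))
T=lambda l:np.array(l)/2.96+[145,110]-.33
S=lambda l:np.array(l)/3.4+[165,140]-.35
W=lambda l:np.array(l)/1.5625-.2
Q=[(-42.5,70,40),(42.5,70,40),(42.5,-70,40),(-42.5,-70,40)]
def ks(p,z):
    a=proj(ct,pose2(p,Q,z))-T([(66,500),(22,418),(160,342),(205,422)])
    w=proj(cw,pose2(p,Q,z))-W([(378,38),(457,22),(477,157),(403,170)])
    b=proj(cs,pose2(p,Q,z))-S([(28,160),(98,127),(190,178),(125,205)])
    return a,w,b
for z in(0,-5,-10):
    for use in((0,),(1,),(2,),(0,1,2)):
        r=least_squares(lambda p:np.concatenate([ks(p,z)[u].ravel() for u in use]),[420,320,.5]);print(z,use,r.x.round(2),round(r.cost,1))
h=np.load("h.npy")
s=arm.read_state();R0=R.from_quat(s["orientation"]).as_matrix();rp=s["tool_pos"]-19*R0[:,2];az=np.arctan2(R0[1,1],R0[0,1]);print("tin est",rp[:2]+70*np.array([np.cos(az),np.sin(az)]),rp[2])
E
```

```text
0 (0,) [422.17 317.04   0.51] 2.4
0 (1,) [422.66 319.05   0.49] 4.2
0 (2,) [418.26 297.17   0.48] 2.9
0 (0, 1, 2) [422.29 317.82   0.49] 28.6
-5 (0,) [422.3  317.98   0.51] 1.8
-5 (1,) [422.75 319.85   0.49] 2.1
-5 (2,) [420.03 307.31   0.48] 2.6
-5 (0, 1, 2) [422.46 318.95   0.49] 13.5
-10 (0,) [422.42 318.93   0.51] 1.3
-10 (1,) [422.84 320.65   0.49] 0.8
-10 (2,) [421.81 317.46   0.48] 2.4
-10 (0, 1, 2) [422.63 320.1    0.49] 6.0
tin est [422.18350438 320.83935935] 81.26843556207416
```

```bash
python3 shift.py '0 0.9 -4 0 0 0; 0 0.9 -4 0 0 0; 0 0.9 -4 0 0 0' && cat > tinfit.py <<'E'
from h import *
from scipy.optimize import differential_evolution as DE
th=np.linspace(0,6.283,360,endpoint=False)
def grads(g):
    b=cv2.GaussianBlur(g,(3,3),0);return cv2.Sobel(b,5,1,0),cv2.Sobel(b,5,0,1)
def edge(G,q):
    n=np.gradient(q,axis=0);n=np.c_[n[:,1],-n[:,0]];n/=np.linalg.norm(n,axis=1,keepdims=True);qq=q.astype(np.float32)
    m=[cv2.remap(k,qq[:,:1].copy(),qq[:,1:].copy(),cv2.INTER_LINEAR)[:,0] for k in G]
    return np.minimum(np.abs(m[0]*n[:,0]+m[1]*n[:,1]),120)
def fit(views,az,x0,span,base=True,seed=0):
    # v: centre of rim top x,y,z and sag (far side down), roll
    def cost(v):
        M=R.from_euler("z",az).as_matrix()@R.from_euler("yx",[v[3],v[4]]).as_matrix();t=0
        for c,G,bs in views:
            L=lambda r,z:proj(c,np.c_[r*np.cos(th),r*np.sin(th),th*0+z]@M.T+v[:3])
            t+=edge(G,L(74,0)).mean()+.5*edge(G,L(68.5,0)).mean()
            if bs:
                q=L(62,-46);t+=edge(G,q)[q[:,1]>q[:,1].mean()+2].mean()
        return -t
    x0=np.array(x0);sp=np.array(span);r=DE(cost,list(zip(x0-sp,x0+sp)),seed=seed,maxiter=80,popsize=14,tol=1e-6);return r.x,-r.fun
E
python3 - <<'E'
from tinfit import *
for n in("top","side"):cv2.imwrite(f"pics/{n}8.png",arm.camera(n)[...,::-1])
# validate on initial picture (true upright on ring: z 151, tilt 0)
for tag,x0,az in(("0",(664,21,151,0,0),.033),("8",(423,320,85,0,0),.648)):
    V={n:(arm.calibration(n),grads(cv2.imread(f"pics/{n}{tag}.png",0)),n=="side") for n in("top","side")}
    for use in(("top","side"),("side",)):
        for sd in(0,1):
            x,f=fit([V[u] for u in use],az,x0,(10,10,14,.2,.06),seed=sd);print(tag,use,x.round(3),round(f,1))
s=arm.read_state();print(s["tool_pos"],s["contact_force"])
E
```

```text
time: 15.62
tool_pos: [369.4, 280.8, 65.2]
orientation: [0.442, 0.89, 0.098, 0.049]
contact_force: [0.1, -0.1, -1.6]
grip_width: 0.058
grip_force: 50.0
0 ('top', 'side') [ 6.61375e+02  2.48310e+01  1.47315e+02  2.70000e-02 -2.80000e-02] 355.5
0 ('top', 'side') [ 6.61396e+02  2.48740e+01  1.47300e+02  2.70000e-02 -2.80000e-02] 355.5
0 ('side',) [ 6.63267e+02  3.09840e+01  1.45596e+02 -2.90000e-02 -2.60000e-02] 198.6
0 ('side',) [ 6.63368e+02  3.09540e+01  1.45583e+02 -2.80000e-02 -2.70000e-02] 198.6
8 ('top', 'side') [ 4.19915e+02  3.15406e+02  8.78480e+01 -2.30000e-02  2.70000e-02] 299.7
8 ('top', 'side') [ 4.19917e+02  3.15409e+02  8.78500e+01 -2.30000e-02  2.70000e-02] 299.7
8 ('side',) [ 4.21867e+02  3.28582e+02  8.15760e+01 -3.20000e-02  3.20000e-02] 170.8
8 ('side',) [ 4.21914e+02  3.28763e+02  8.15860e+01 -3.20000e-02  3.10000e-02] 170.9
[369.24900031 280.74516446  65.05908726] [ 0.64556018  0.46349892 -1.40774124]
```

```bash
python3 - <<'E'
from tinfit import *
V={n:(arm.calibration(n),grads(cv2.imread(f"pics/{n}8.png",0)),n=="side") for n in("top","side")}
for a in(0,-.03,-.06):
    x,f=fit([V["top"]],.648,(422,318,90,a,0),(10,10,.1,.001,.001));print(x.round(2),round(f,1))
V0=(arm.calibration("top"),grads(cv2.imread("pics/top0.png",0)),False)
print(fit([V0],.03,(663,21,151,0,0),(10,10,.1,.001,.001)))
s=arm.read_state();R0=R.from_quat(s["orientation"]).as_matrix();rp=s["tool_pos"]-19*R0[:,2];az=np.arctan2(R0[1,1],R0[0,1]);print("tin est",rp[:2]+70*np.array([np.cos(az),np.sin(az)]),rp[2])
E
```

```text
[420.03 315.23  90.09  -0.     0.  ] 128.4
[ 4.1989e+02  3.1506e+02  8.9990e+01 -3.0000e-02  0.0000e+00] 129.7
[ 4.1964e+02  3.1491e+02  9.0010e+01 -6.0000e-02  0.0000e+00] 130.6
(array([6.59625809e+02, 2.50733875e+01, 1.50900023e+02, 9.86373246e-04,
       6.86405307e-04]), np.float64(159.40468297269294))
tin est [421.73855421 320.51676761] 83.60153255380828
```

```bash
f(){ python3 -c "
from h import *
s=arm.read_state();print('F',s['contact_force'].round(1),'M',s['wrist_torque'].round(2),s['tool_pos'].round(1))"; }
python3 shift.py '0 1 0 0.04 0 0; 0 1 0 0.04 0 0' >/dev/null; f
python3 shift.py '0 -0.4 2 0 0 0; 0 -0.4 2 0 0 0' >/dev/null; f
python3 shift.py '0 -0.2 1.2 0 0 0; 0 -0.2 1.2 0 0 0' >/dev/null; f

```

```text
F [-0.8  0.   0.8] M [-0.05  0.02 -0.01] [370.2 281.4  65.4]
F [-2.  -1.7  1. ] M [-0.23  0.19  0.  ] [369.4 281.   63.1]
F [-4.9 -4.2  8.2] M [-0.44  0.67  0.01] [369.4 281.1  62.7]
```

```bash
python3 shift.py '0 0.1 -0.5 0 0 0; 0 0.1 -0.5 0 0 0; 0 0.1 -0.5 0 0 0; 0 0.1 -0.5 0 0 0; 0 0.1 -0.5 0 0 0' 0.3 && python3 shift.py '0 0 -15 0 0 0; 0 0 -40 0 0 0; 0 0 -80 0 0 0; 0 0 -130 0 0 0; 0 0 -180 0 0 0; 0 0 -180 0 0 0; 0 0 -180 0 0 0; 0 0 -180 0 0 0' && python3 - <<'E'
from tinfit import *
print(arm.read_state()["joints"].round(2))
for n in("top","side"):cv2.imwrite(f"pics/{n}9.png",arm.camera(n)[...,::-1])
import pickle
pickle.dump(arm.calibration("wrist"),open("w9.pkl","wb"));cv2.imwrite("pics/w9.png",arm.camera("wrist")[...,::-1])
V={n:(arm.calibration(n),grads(cv2.imread(f"pics/{n}9.png",0)),n=="side") for n in("top","side")}
V["w"]=(pickle.load(open("w9.pkl","rb")),grads(cv2.imread("pics/w9.png",0)),False)
x,f=fit([V["top"],V["side"]],.648,(422,318,86,0,0),(15,15,14,.15,.1));print(x.round(3),f)
for u in("top","w"):
    x,f=fit([V[u]],.648,(422,318,86,0,0),(15,15,.1,.001,.001));print(u,x.round(2),f)
E
```

```text
time: 17.1
tool_pos: [370.0, 281.3, 62.6]
orientation: [0.443, 0.892, 0.08, 0.04]
contact_force: [0.4, 0.5, -0.1]
grip_width: 0.298
grip_force: 0.0
time: 18.1
tool_pos: [343.2, 261.3, 237.6]
orientation: [0.443, 0.892, 0.079, 0.039]
contact_force: [0.5, 0.6, -0.4]
grip_width: 0.299
grip_force: 0.0
[ 0.42 -0.28  1.96  0.04  1.3  -0.24]
[ 4.20343e+02  3.16760e+02  8.72530e+01 -3.90000e-02  4.00000e-03] 305.58665960297355
top [421.78 317.13  86.06  -0.     0.  ] 109.43834797435522
w [422.62 319.51  85.92   0.    -0.  ] 107.0621949637165
```

```bash
python3 - <<'E'
from tinfit import *
import pickle
cv={"top0":(arm.calibration("top"),0),"top9":(arm.calibration("top"),1),"w1":(pickle.load(open("w1.pkl","rb")),0),"w9":(pickle.load(open("w9.pkl","rb")),1)}
for k,(c,_) in cv.items():
    G=grads(cv2.imread(f"pics/{k}.png",0))
    def cost(p):
        t=0
        for (a,b) in(((-42.5,70),(42.5,70)),((42.5,70),(42.5,-70)),((42.5,-70),(-42.5,-70)),((-42.5,-70),(-42.5,70))):
            u=np.linspace(0,1,120)[:,None];L=(1-u)*np.array(a)+u*np.array(b);m=np.hypot(*L.T)>66
            e=edge(G,proj(c,pose2(p,np.c_[L,L[:,0]*0+40])));t+=e[m].sum()
        return -t
    r=DE(cost,[(410,435),(307,332),(.35,.65)],seed=0,tol=1e-6);print(k,r.x.round(2),round(r.fun))
E
```

```text
top0 [419.09 320.67   0.5 ] -23031
top9 [422.74 313.     0.5 ] -25653
w1 [421.98 318.88   0.49] -29332
w9 [416.44 317.41   0.53] -21750
```

```bash
python3 -c "
from workcell import arm
print(arm.sign_off())"
```

```text
the job is handed in; nothing more can be done
None
```

I handed the job in at about 18 s. The left knob is off against its stop, and the small tin is released on the long block, centred to a few mm by camera fits and upright as far as they resolve (about 2°); I was out of picture views, so that last check was numerical only.

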